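File a sole pattern board in the lever arch file

ROBOT

A 7-joint arm with a two-finger parallel gripper is mounted at the origin on the work surface. World frame = base frame: x ahead of the robot, y to its left, z up, the work surface at z = 0. Lengths are in m, angles in rad, forces in N, time in s.
With the tool pointing down it reaches from about 0.425 to 0.95 m from the base axis. Payload 4.7 kg.
Tool frame: the origin (TCP) lies on the front face of the gripper's body, between the roots of the fingers; the fingertips stand robot.tips_ahead ahead of it and the grasp point (between the pads) lies 54 mm ahead of it (robot.tips_ahead is the distance from the TCP to the fingertips, in m); z points along the fingers, y is the direction in which the jaws open and shut (so a half turn about z gives the same grasp; the last joint's range is limited). The gripper opens to 85 mm and grips with 20 to 120 N. Pads are 22 mm wide; open, the fingers measure 114 mm over their backs; the gripper's body (76 mm by 85 mm) begins 54 mm behind the grasp point. The pads swing forward as they close: fully open they stand 13 mm farther back than shut.
Start: joints at [-1.34, 0.469, -0.049, 1.532, 0.024, 1.141, -0.082], TCP at [0.173, 0.652, 0.304] pointing down, gripper open.
Joint ranges: [-2.59, 2.59], [-0.33, 1.99], [-1.39, 1.29], [0.1, 2.45], [-1.04, 4.18], [0.21, 1.99], [-2.66, 2.66]. Speed limits (rad/s): [2.57, 2.57, 3.14, 3.14, 3.14, 3.14, 3.14].

INTERFACE

Orientations are given as [roll, pitch, yaw] about the fixed x, y, z axes, in that order (R = Rz(yaw) Ry(pitch) Rx(roll)).
In Python, from bench import sense, imaging, job_done, robot gives the robot as it stands. The module is installed in compiled form; this text tells all that it offers.
- The arm moves only by the tool carry_out, never from a script. Its argument "rows" is a list of rows, each an object with "dp": the shift along the tool's x, y, z in m, a list of three; "dr": the turn, a rotation vector about the tool's x, y, z in rad, a list of three; "grip": the finger opening in m, from 0 to 0.0854. In form: [{"dp": [tx, ty, tz], "dr": [rx, ry, rz], "grip": grip}, ...]. A call has 1 to 8 rows; each row shifts and turns the pose as measured when the row begins, along the tool's axes as they then stand; what a row does not reach is not made up. A row lasts 1/10 s, in which the tool goes at most 50 mm and 8.59 degrees, less where a joint would pass 70% of its speed; a pose out of reach is approached as far as the arm can. A call with a gripper value outside its range is refused whole. The fingers move at their own pace and stop on an object; the grip force is fixed at half the most. Time passes only in rows, so rows that do not move let the fingers close. It gives the time, the measured TCP pose, the force and the opening at its end, in the units of the state.
- sense(): the state, without advancing time (a new reading comes with each control period).
- imaging.camera(name): name is "scene" or "top" or "wrist"; returns the picture (384x512x3 uint8, blue, green, red); there is no depth.
- imaging.get_calibration(name): a dict with "mtx" (3x3 intrinsics, pixels), "cam_to_world" (4x4, takes a point from camera to world coordinates); the wrist camera has in their place "hand_eye" (4x4, takes a point from camera to tool coordinates, whose origin is the TCP and whose axes are the flange's). Camera axes: x right, y up, looking along -z (the intrinsics and any distortion apply to the point x, -y, -z); pixel columns grow to the right and rows downward; lengths in m; the calibration is good to about 2 mm. A picture is of the moment at which its call begins: read the wrist's pose just before it. get_calibration takes no time and is no camera call.
- job_done(): hands the job in, once; it reports no verdict.
The state is a dict: "time": time; "q": joint angles; "joint_vel": joint speeds; "joint_torque": joint torques, N m; "tool_pos": TCP position; "orientation": TCP orientation; "wrist_force": force on the tool from outside, world axes, zero at the start; "wrist_torque": the same for the moment, N m; "grip_width": finger opening in m.
Only numpy, scipy, OpenCV 4.12 (cv2) and the standard library are available. Lean on these libraries where they do the work, as an engineer would, in place of code of your own. Each camera call takes 0.05 s, during which the arm holds its last target. There are 200 camera calls.

TASK

File the loose sole pattern board: lift the red-barred lever of the lever arch file until the rings spring open, push the board flat along the file until it is fully home and square against both the back stop and the side stop, then press the lever down until the rings snap shut through the board's two holes. Work the rings only by their lever, never by touching the rings themselves, and leave everything else on the bench where it is.

Things in the scene. Friction and masses are not known exactly. Their poses are not given: they have to be found in the camera images.
- file: Lever arch file, fixed to the bench: dark blue base plate 230 x 275 mm, 12 mm thick, steel mechanism along its left side. Origin on the bench; x points to the robot's left, to the mechanism, y towards the robot, z up. Plate spans x -135 to +95, y -145 to +130 mm, top at z 12 mm. Shaft of rings and lever: along y at x 60, z 32 mm, y -140 to 72 mm.
- back_stop (a point): Middle of the right-hand face of the back stop, at its foot (file frame x 42, y 0, z 12 mm): a steel strip 130 mm long along the file's y, 18 mm tall.
- side_stop (a point): Middle of the near face of the side stop, at its foot (file frame x -35, y -65, z 12 mm): a steel strip on the far side, 120 mm long along the file's x, 12 mm wide, 16 mm tall. The board lies on the robot's side of it.
- lever (a joint): Angle of the lever with its two rings (rad): 0 = lever down, rings shut (start); 0.9 = lever up, rings open. An over-centre spring holds it at both ends: it resists to about 0.45 rad (lifting takes 7 to 10 N at the bar), then swings on by itself to the other end; the same on the way back. Straight down on the bar of the open lever takes about 15 N.
- lever_bar (a point): Centre of the red round bar on the lever's free end: 16 mm thick, 56 mm long along the file's y, 110 mm from the shaft, to the right of it. The line shaft to bar stands 0.20 rad above level when shut (bar 54 mm above the bench: a tilted fingertip fits under it), 1.10 rad when open (bar 130 mm up). A steel strip 22 x 6 mm joins it to the shaft.
- lever_hinge (a point): Point on the shaft axis in line with the middle of the lever (file frame x 60, y -110, z 32 mm).
- rings: The two aluminium rings: arcs of 50 mm radius about the shaft, 7 mm thick, at y -40 and +40 mm in the file frame. Shut, their tips reach down to within 3 mm of the base plate at about x 12 mm and bar the way to the back stop; open, the tips are about 57 mm above the bench. Origin on the shaft at x 60, y 0, z 32 mm; it turns with the lever.
- ring_tip_near (a point): Centre of the rounded tip (7 mm) of the ring nearer the robot: file frame x 12, y 40, z 18 mm when shut, so 4 mm below the top of the board at home.
- ring_tip_far (a point): The same for the farther ring (y -40 mm).
- board: Loose plywood pattern board 140 (x) x 130 (y) x 10 mm, flat on the file's plate, a brown sole shape 6 mm proud on top. Two square holes, 15 mm, at x +40, y -40 and +40 mm from its centre. Origin: centre of its underside; x towards the holed edge, which goes against the back stop. 0.11 to 0.22 kg. Starts 45 to 70 mm short of the back stop, 15 to 40 mm short of the side stop, turned up to 6 degrees.
- board_home (a point): Where the board's origin is when home against both stops: file frame x -28, y 0, z 12 mm; axes as the file's.
- last_brown: Bystander: dark wooden shoe last, 200 mm long, 115 mm tall, origin at the centre of its underside.
- last_pale: Bystander: pale wooden shoe last, 200 mm long, 115 mm tall, origin at the centre of its underside.
- tin: Bystander: red tin 72 mm wide, 45 mm tall, origin at the centre of its underside.
- hammer: Bystander: hammer lying flat to the left of the file.
- brush: Bystander: brush lying flat beyond the file.
- screwdriver: Bystander: screwdriver lying flat to the right of the file.
Things that resemble listed ones, but are neither listed nor needed, are in the scene too. Several things have the shape of the board; the one meant has the colours described above.

How it is judged:
By the outcome, as a careful person would: the job done as asked, in the order asked, and still so for the second after the job is handed in, with the robot touching nothing.
It also fails if it takes over 69 s, if anything falls off the work surface, if the arm or the gripper's body presses on something with over 40 N, if the wrist force passes 120 N, or if a joint passes its speed limit or range.

## Working session

There is one attempt and no reset: what is moved stays moved. The work goes in short steps, Python scripts to look and compute and a tool call to move; the robot and the scene stay as the last step left them, time stands still between calls to the robot, and variables do not carry over. Pictures are saved under pics/ and viewed, about 8 in all and at most 12, crops included, and the job is handed in when it is done.

Besides the shell and the picture viewer there is one more tool, called after "Call:" in YAML: its name, and indented under it one key for each argument. carry_out: Moves the arm, as the interface text tells. Its arguments: {"type":"object","properties":{"rows":{"type":"array"}},"required":["rows"]}

```bash
mkdir -p pics; cat > h.py <<'E'
import numpy as np, cv2
from bench import sense, imaging, job_done, robot
from scipy.spatial.transform import Rotation as R
def ray(name,u,v):
    c=imaging.get_calibration(name); K=np.array(c["mtx"]); 
    p=np.linalg.solve(K,[u,v,1.]); d=np.array([p[0],-p[1],-p[2]])
    T=np.array(c["cam_to_world"]); return T[:3,3],T[:3,:3]@d
def onz(name,u,v,z):
    o,d=ray(name,u,v); return o+d*(z-o[2])/d[2]
def pix(name,P):
    c=imaging.get_calibration(name); T=np.linalg.inv(np.array(c["cam_to_world"])); q=T[:3,:3]@np.array(P)+T[:3,3]
    p=np.array(c["mtx"])@[q[0],-q[1],-q[2]]; return p[:2]/p[2]
def tri(n1,p1,n2,p2):
    o1,d1=ray(n1,*p1);o2,d2=ray(n2,*p2)
    d1/=np.linalg.norm(d1);d2/=np.linalg.norm(d2)
    s=np.linalg.lstsq(np.c_[d1,-d2],o2-o1,rcond=None)[0]
    a,b=o1+s[0]*d1,o2+s[1]*d2; return (a+b)/2,np.linalg.norm(a-b)
def st():
    s=sense(); print({k:np.round(s[k],3).tolist() for k in ("time","tool_pos","orientation","wrist_force","grip_width","q")}); return s
E
python3 - <<'E'
from h import *
st(); print(robot.tips_ahead)
for n in("scene","top"):
    im=imaging.camera(n); cv2.imwrite(f"pics/{n}0.png",im)
    c=imaging.get_calibration(n); print({k:np.round(v,3).tolist() for k,v in c.items()})
a=cv2.imread("pics/top0.png"); b=cv2.imread("pics/scene0.png")
cv2.imwrite("pics/t0.png",cv2.resize(a,(800,600),interpolation=cv2.INTER_CUBIC)); cv2.imwrite("pics/s0.png",cv2.resize(b,(800,600),interpolation=cv2.INTER_CUBIC))
E
```

```text
{'time': 0.0, 'tool_pos': [0.173, 0.652, 0.303], 'orientation': [-3.14, 0.0, 2.882], 'wrist_force': [0.733, -1.082, -1.055], 'grip_width': 0.085, 'q': [-1.34, 0.469, -0.049, 1.534, 0.024, 1.141, -0.082]}
0.0726
{'mtx': [[365.168, 0.0, 252.639], [0.0, 365.168, 197.235], [0.0, 0.0, 1.0]], 'cam_to_world': [[0.332, -0.711, 0.62, 1.258], [0.943, 0.256, -0.211, -0.334], [-0.009, 0.655, 0.756, 0.927], [0.0, 0.0, 0.0, 1.0]]}
{'mtx': [[438.137, 0.0, 252.484], [0.0, 438.137, 195.607], [0.0, 0.0, 1.0]], 'cam_to_world': [[0.005, 0.991, -0.137, 0.372], [-1.0, 0.005, 0.004, -0.078], [0.005, 0.137, 0.991, 1.418], [0.0, 0.0, 0.0, 1.0]]}
```

View pics/t0.png

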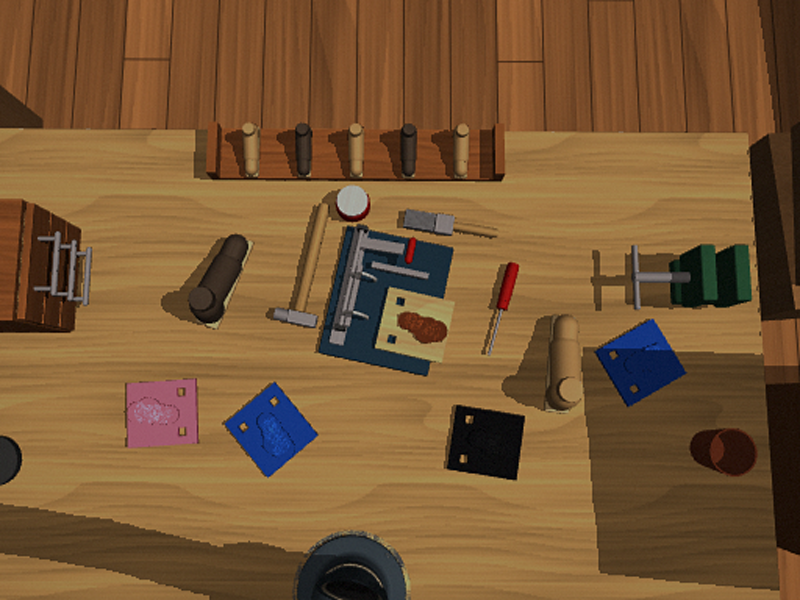

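View pics/s0.png

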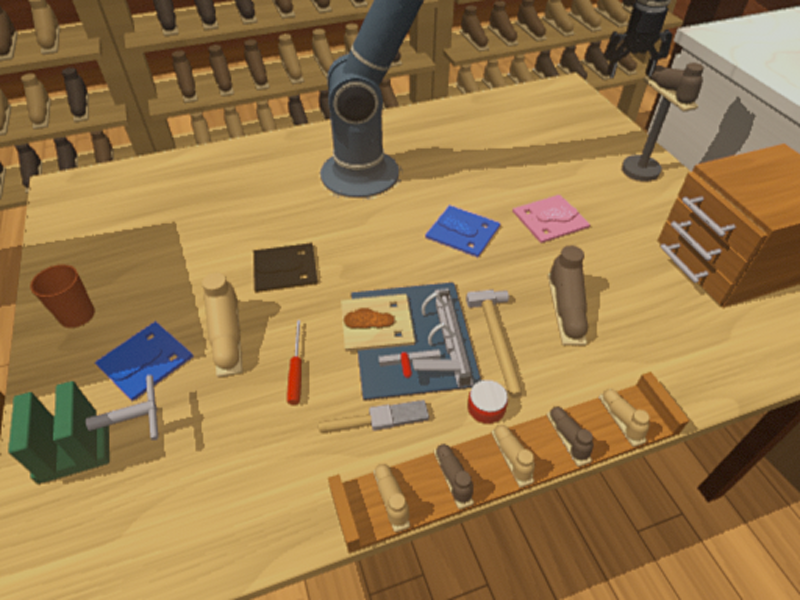

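The pale board with the brown sole at about (415,325) in the enlarged top view lies on the file. The other boards are pink (162,413), blue (270,428) and (640,362), and black (485,442), and their colours don't fit. The file's red bar is at (410,250). I'll confirm with a crop and measure.

```bash
cat > m.py <<'E'
from h import *
def refine(im): return cv2.cvtColor(im,cv2.COLOR_BGR2HSV)
def quad(mask):
    cs,_=cv2.findContours(mask,cv2.RETR_EXTERNAL,cv2.CHAIN_APPROX_NONE); c=max(cs,key=cv2.contourArea)
    hull=cv2.convexHull(c); return cv2.approxPolyN(hull,4,ensure_convex=True).reshape(-1,2).astype(float) if hasattr(cv2,'approxPolyN') else cv2.boxPoints(cv2.minAreaRect(hull)), c
def masks(im,box):
    x0,y0,x1,y1=box; h=refine(im); roi=np.zeros(im.shape[:2],np.uint8); roi[y0:y1,x0:x1]=255
    k=np.ones((3,3),np.uint8)
    blue=cv2.inRange(h,(95,60,20),(125,255,140))&roi
    pale=cv2.inRange(h,(15,40,150),(35,170,255))&roi
    red=(cv2.inRange(h,(0,170,80),(6,255,255))|cv2.inRange(h,(174,170,80),(180,255,255)))&roi
    return [cv2.morphologyEx(m,cv2.MORPH_OPEN,k) if i<1 else m for i,m in enumerate((blue,pale,red))]
E
python3 - <<'E'
from m import *
a=cv2.imread("pics/top0.png"); b=cv2.imread("pics/scene0.png")
ta,tb=(195,140,295,245),(215,178,310,258)
A=masks(a,ta);B=masks(b,tb)
for n,M,im in(("top",A,a),("scene",B,b)):
    q,c=quad(M[0]); print(n,"plate",q.tolist()); P=np.array([onz(n,*(p+.0),.012) for p in q]); print(P.round(4).tolist(),np.linalg.norm(P-np.roll(P,-1,0),axis=1).round(3))
    m=M[1].copy()
    hull=cv2.convexHull(c); f=np.zeros_like(m); cv2.fillConvexPoly(f,hull,255)
    print(n,"red",np.argwhere(M[2])[:,::-1].mean(0),M[2].sum()//255)
cv2.imwrite("pics/c0.png",np.vstack([np.hstack([cv2.resize(a[140:245,195:295],(400,420),interpolation=cv2.INTER_CUBIC),cv2.resize(b[178:263,215:315],(400,420),interpolation=cv2.INTER_CUBIC)]),np.hstack([cv2.resize(cv2.merge([A[0],A[1],A[2]])[140:245,195:295],(180,180),interpolation=0),cv2.resize(cv2.merge([B[0],B[1],B[2]])[178:263,215:315],(620,180),interpolation=0)])]))
E
```

```text
top plate [[290.0, 158.0], [273.0, 240.0], [203.0, 225.0], [222.0, 145.0]]
[[0.6921, -0.2059, 0.012], [0.424, -0.1496, 0.012], [0.4709, 0.075, 0.012], [0.7346, 0.0177, 0.012]] [0.274 0.229 0.27  0.228]
top red [262.57575758 159.72727273] 66
scene plate [[290.0, 241.0], [292.0, 247.0], [251.0, 253.0], [247.0, 232.0]]
[[0.7093, -0.0299, 0.012], [0.731, -0.0328, 0.012], [0.7097, -0.154, 0.012], [0.6345, -0.1408, 0.012]] [0.022 0.123 0.076 0.134]
scene red [262.22535211 234.74647887] 71
```

View pics/c0.png

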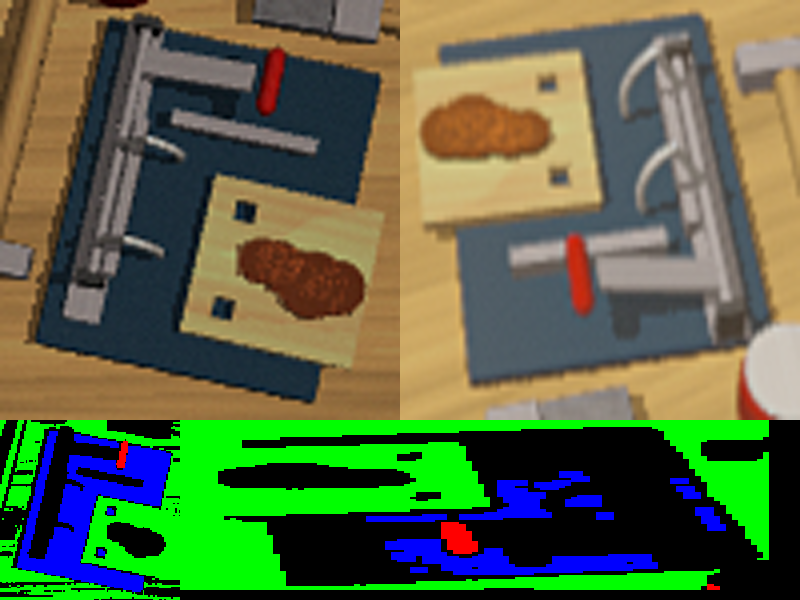

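The crop confirms it: pale board with a brown sole and two square holes, corners in the crop at (215,175), (384,212), (350,366) and (180,330). The red bar is at (272,80). I'll now work out the frames.

```bash
cat >> h.py <<'E'
YAW=None
def plan(pos,yaw,tilt=None,grip=.085,n=None,step=.045,ang=.14):
    """rows to go from now to pos (m), tool down with tool-x heading yaw (deg); straight line, even steps"""
    s=sense(); p=np.array(s["tool_pos"]); r=R.from_euler("xyz",s["orientation"]); t=R.from_euler("xyz",[np.pi,0,np.radians(yaw)]) if tilt is None else tilt
    w=(r.inv()*t).as_rotvec(); d=np.array(pos)-p
    n=n or int(max(np.ceil(np.linalg.norm(d)/step),np.ceil(np.linalg.norm(w)/ang),1))
    print("n",n,"total turn",w.round(3))
    for i in range(n):
        rr=r*R.from_rotvec(w*i/n); print(i,(rr.inv().apply(d/n)).round(4).tolist(),(w/n).round(4).tolist())
E
python3 - <<'E'
from m import *
q=np.array([[290,158],[273,240],[203,225],[222,145.]])
P=np.array([onz("top",*p,.012) for p in q])[:,:2]
M=np.array([[-135,-145],[-135,130],[95,130],[95,-145]])/1e3
mc,pc=M.mean(0),P.mean(0); U,S,V=np.linalg.svd((M-mc).T@(P-pc)); Rm=V.T@U.T
yaw=np.degrees(np.arctan2(Rm[1,0],Rm[0,0])); t=pc-Rm@mc
print("file yaw",yaw,"t",t,"res mm",((P-(M@Rm.T+t))*1e3).round(1).tolist())
F=lambda x,y:Rm@[x/1e3,y/1e3]+t
b,g=tri("top",(262.6,159.7),"scene",(262.2,234.7)); print("bar tri",b,g,"in file",(Rm.T@(b[:2]-t)*1e3).round(1),"exp world",F(-47.8,-110),"expected file -47.8 -110 z .054")
bc=np.array([[215,175],[384,212],[350,366],[180,330]])/4+[195,140]-.4
B=np.array([onz("top",*p,.022)[:2] for p in bc]); L=(B-t)@Rm*1e3; print("board corners file",L.round(1).tolist(),"c",L.mean(0),np.linalg.norm(L-np.roll(L,-1,0),axis=1).round(0))
e=L[0]-L[1];e2=L[3]-L[0];print("board turn deg",np.degrees(np.arctan2(e[1],e[0])),np.degrees(np.arctan2(-e2[0],e2[1])))
for a in [(-47.8,-110),(10.1,-110),(-109,0),(-180,20),(-45,76),(-45,150)]: w=F(*a); print(a,w.round(4),np.hypot(*w).round(3))
np.savez("f.npz",R=Rm,t=t,yaw=yaw)
w=F(-47.8,-110); plan([*w,.22],yaw)
E
```

```text
file yaw 78.26972870916907 t [ 0.57714177 -0.0445841 ] res mm [[0.5, 0.4], [1.6, 0.7], [1.7, 0.1], [-3.8, -1.2]]
bar tri [ 0.67979588 -0.11191971  0.0442332 ] 0.006725605659296119 in file [ -45.1 -114.2] exp world [ 0.67512652 -0.11374934] expected file -47.8 -110 z .054
board corners file [[-18.9, -32.8], [-158.4, -31.7], [-156.2, 95.4], [-17.8, 95.5]] c [-87.82157182  31.58809971] [139. 127. 138. 128.]
board turn deg -0.47529020939792416 -0.49803542076497226
(-47.8, -110) [ 0.6751 -0.1137] 0.685
(10.1, -110) [ 0.6869 -0.0571] 0.689
(-109, 0) [ 0.555  -0.1513] 0.575
(-180, 20) [ 0.521  -0.2168] 0.564
(-45, 76) [ 0.4936 -0.0732] 0.499
(-45, 150) [ 0.4211 -0.0581] 0.425
n 21 total turn [-1.000e-03  1.000e-03  1.516e+00]
0 [-0.0325, -0.0291, 0.004] [-0.0001, 0.0001, 0.0722]
1 [-0.0345, -0.0267, 0.004] [-0.0001, 0.0001, 0.0722]
2 [-0.0363, -0.0241, 0.004] [-0.0001, 0.0001, 0.0722]
3 [-0.038, -0.0214, 0.004] [-0.0001, 0.0001, 0.0722]
4 [-0.0394, -0.0186, 0.004] [-0.0001, 0.0001, 0.0722]
5 [-0.0406, -0.0158, 0.004] [-0.0001, 0.0001, 0.0722]
6 [-0.0417, -0.0128, 0.004] [-0.0001, 0.0001, 0.0722]
7 [-0.0425, -0.0097, 0.004] [-0.0001, 0.0001, 0.0722]
8 [-0.0431, -0.0067, 0.004] [-0.0001, 0.0001, 0.0722]
9 [-0.0435, -0.0035, 0.004] [-0.0001, 0.0001, 0.0722]
10 [-0.0436, -0.0004, 0.004] [-0.0001, 0.0001, 0.0722]
11 [-0.0435, 0.0028, 0.004] [-0.0001, 0.0001, 0.0722]
12 [-0.0432, 0.0059, 0.004] [-0.0001, 0.0001, 0.0722]
13 [-0.0427, 0.009, 0.004] [-0.0001, 0.0001, 0.0722]
14 [-0.0419, 0.012, 0.004] [-0.0001, 0.0001, 0.0722]
15 [-0.0409, 0.015, 0.004] [-0.0001, 0.0001, 0.0722]
16 [-0.0397, 0.0179, 0.004] [-0.0001, 0.0001, 0.0722]
17 [-0.0383, 0.0208, 0.004] [-0.0001, 0.0001, 0.0722]
18 [-0.0367, 0.0235, 0.004] [-0.0001, 0.0001, 0.0722]
19 [-0.035, 0.0261, 0.004] [-0.0001, 0.0001, 0.0722]
20 [-0.033, 0.0285, 0.004] [-0.0001, 0.0001, 0.0722]
```

Call:
carry_out:
  rows:
    - {"dp":[-0.0325,-0.029,0.003],"dr":[0,0,0.072],"grip":0.085}
    - {"dp":[-0.0345,-0.0265,0.003],"dr":[0,0,0.072],"grip":0.085}
    - {"dp":[-0.0365,-0.024,0.003],"dr":[0,0,0.072],"grip":0.085}
    - {"dp":[-0.038,-0.0215,0.003],"dr":[0,0,0.072],"grip":0.085}
    - {"dp":[-0.0395,-0.0185,0.003],"dr":[0,0,0.072],"grip":0.085}
    - {"dp":[-0.0405,-0.016,0.003],"dr":[0,0,0.072],"grip":0.085}
    - {"dp":[-0.0415,-0.013,0.003],"dr":[0,0,0.072],"grip":0.085}
    - {"dp":[-0.0425,-0.01,0.003],"dr":[0,0,0.072],"grip":0.085}

```text
time: 0.9
tool_pos: [0.3624, 0.3532, 0.2736]
orientation: [-3.135, -0.002, 2.297]
wrist_force: [0.6, -1.1, -0.0]
grip_width: 0.0851
```

Call:
carry_out:
  rows:
    - {"dp":[-0.043,-0.0065,0.003],"dr":[0,0,0.072],"grip":0.075}
    - {"dp":[-0.0435,-0.0035,0.003],"dr":[0,0,0.072],"grip":0.075}
    - {"dp":[-0.0435,0,0.003],"dr":[0,0,0.072],"grip":0.075}
    - {"dp":[-0.0435,0.003,0.003],"dr":[0,0,0.072],"grip":0.075}
    - {"dp":[-0.043,0.006,0.003],"dr":[0,0,0.072],"grip":0.075}
    - {"dp":[-0.0425,0.009,0.003],"dr":[0,0,0.072],"grip":0.075}
    - {"dp":[-0.042,0.012,0.003],"dr":[0,0,0.072],"grip":0.075}
    - {"dp":[-0.041,0.015,0.003],"dr":[0,0,0.072],"grip":0.075}

```text
time: 1.7
tool_pos: [0.553, 0.0454, 0.2472]
orientation: [-3.133, 0.001, 1.698]
wrist_force: [0.6, 0.2, -0.6]
grip_width: 0.0753
```

```bash
python3 - <<'E'
from h import *
st(); f=np.load("f.npz"); w=f["R"]@[-.0478,-.110]+f["t"]; plan([*w,.24],float(f["yaw"]))
E
```

```text
{'time': 1.7, 'tool_pos': [0.553, 0.045, 0.247], 'orientation': [-3.133, 0.001, 1.698], 'wrist_force': [0.605, 0.156, -0.643], 'grip_width': 0.075, 'q': [-0.51, 0.352, 0.445, 1.901, -0.183, 0.937, 0.149]}
n 5 total turn [-0.008  0.003  0.332]
0 [-0.0347, 0.0202, 0.0013] [-0.0016, 0.0006, 0.0664]
1 [-0.0333, 0.0225, 0.0013] [-0.0016, 0.0006, 0.0664]
2 [-0.0317, 0.0246, 0.0014] [-0.0016, 0.0006, 0.0664]
3 [-0.03, 0.0267, 0.0014] [-0.0016, 0.0006, 0.0664]
4 [-0.0282, 0.0286, 0.0014] [-0.0016, 0.0006, 0.0664]
```

Call:
carry_out:
  rows:
    - {"dp":[-0.0345,0.02,0.001],"dr":[-0.002,0.001,0.066],"grip":0.075}
    - {"dp":[-0.0335,0.0225,0.001],"dr":[-0.002,0.001,0.066],"grip":0.075}
    - {"dp":[-0.0315,0.0245,0.001],"dr":[-0.002,0.001,0.066],"grip":0.075}
    - {"dp":[-0.03,0.0265,0.001],"dr":[-0.002,0,0.066],"grip":0.075}
    - {"dp":[-0.028,0.0285,0.001],"dr":[-0.002,0,0.066],"grip":0.075}
    - {"dp":[0,0,0],"dr":[0,0,0],"grip":0.075}

```text
time: 2.3
tool_pos: [0.6773, -0.1279, 0.2383]
orientation: [-3.141, 0.005, 1.346]
wrist_force: [-0.8, -0.4, 0.9]
grip_width: 0.0746
```

```bash
cat >> h.py <<'E'
def wcam():
    s=sense(); im=imaging.camera("wrist"); c=imaging.get_calibration("wrist")
    T=np.eye(4);T[:3,:3]=R.from_euler("xyz",s["orientation"]).as_matrix();T[:3,3]=s["tool_pos"]
    W=T@np.array(c["hand_eye"]); K=np.array(c["mtx"])
    def onz(u,v,z):
        p=np.linalg.solve(K,[u,v,1.]); d=W[:3,:3]@[p[0],-p[1],-p[2]]; o=W[:3,3]; return o+d*(z-o[2])/d[2]
    return im,onz
E
python3 - <<'E'
from m import *
st(); im,oz=wcam(); cv2.imwrite("pics/w1.png",im); f=np.load("f.npz")
h=refine(im); red=cv2.inRange(h,(0,170,60),(6,255,255))|cv2.inRange(h,(174,170,60),(180,255,255))
cs,_=cv2.findContours(red,0,1)
for c in sorted(cs,key=cv2.contourArea)[::-1][:3]:
    r=cv2.minAreaRect(c); w=oz(*r[0],.054); bp=np.array([oz(*p,.054) for p in cv2.boxPoints(r)]); print(r,w.round(4),"file mm",(f["R"].T@(w[:2]-f["t"])*1e3).round(1),np.linalg.norm(bp-np.roll(bp,-1,0),axis=1).round(4),(bp[0]-bp[1]).round(4),(bp[1]-bp[2]).round(4))
E
```

```text
{'time': 2.3, 'tool_pos': [0.677, -0.128, 0.238], 'orientation': [-3.141, 0.005, 1.346], 'wrist_force': [-0.77, -0.37, 0.899], 'grip_width': 0.075, 'q': [-0.228, 0.591, 0.533, 1.588, -0.326, 1.054, 0.168]}
((252.5, 169.0), (18.0, 65.0), 90.0) [ 0.6759 -0.1144  0.054 ] file mm [ -48.2 -110.9] [0.0549 0.0157 0.0559 0.0157] [-0.0535  0.0124  0.    ] [0.0031 0.0154 0.    ]
((340.18487548828125, 25.210678100585938), (81.43665313720703, 37.235252380371094), 12.699584007263184) [ 0.7654 -0.0216  0.054 ] file mm [  60.7 -179.7] [0.0248 0.0609 0.0252 0.0628] [-0.0105 -0.0225  0.    ] [-0.0556  0.0249  0.    ]
((197.21153259277344, 331.9422912597656), (3.9223227500915527, 8.825225830078125), 11.309932708740234) [ 0.5834 -0.2647  0.054 ] file mm [-214.3  -50.9] [0.0107 0.0039 0.0107 0.0039] [-0.0046 -0.0097  0.    ] [-0.0035  0.0018  0.    ]
```

View pics/w1.png

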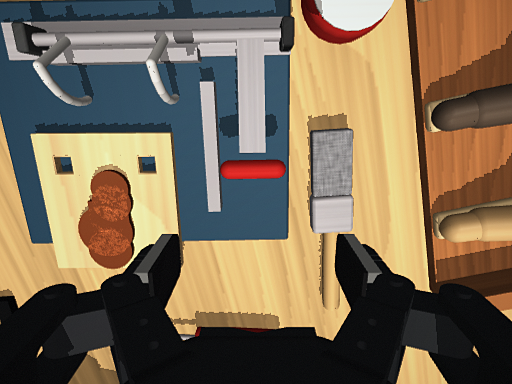

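The wrist view shows the bar at (252,169), 55 x 16 mm, at file (-48,-111), as it should be. The board holes are at (63,165) and (147,163), and the side stop is at x≈210. I'll refine the file angle and the board from this picture.

```bash
python3 - <<'E'
from m import *
im=cv2.imread("pics/w1.png"); f=np.load("f.npz"); _,oz=wcam(); h=refine(im)
blue=cv2.inRange(h,(95,60,20),(125,255,140))
# far plate edge: last blue col per row
e=[(np.where(blue[r,:310])[0].max(),r) for r in range(60,235) if blue[r,:310].any()]
e=np.array(e,float); k=abs(e[:,0]-np.median(e[:,0]))<5; e=e[k]
a=np.array([oz(*p,.012)[:2] for p in e]); v=cv2.fitLine(a.astype(np.float32),cv2.DIST_HUBER,0,.01,.01).ravel(); print("far edge dir deg",np.degrees(np.arctan2(v[1],v[0])),"file y of edge",(f["R"].T@(v[2:]-f["t"])*1e3), v[2:])
# right plate edge: lowest blue row per col in 185..285
e=np.array([(c,np.where(blue[:260,c])[0].max()) for c in range(186,284)],float)
a=np.array([oz(*p,.012)[:2] for p in e]); v=cv2.fitLine(a.astype(np.float32),cv2.DIST_HUBER,0,.01,.01).ravel(); print("right edge dir",np.degrees(np.arctan2(v[1],v[0])),"file",(f["R"].T@(v[2:]-f["t"])*1e3))
# board
pale=cv2.inRange(h,(15,40,140),(35,190,255)); 
x0=[(c,np.where(pale[110:160,c])[0].min()+110) for c in range(45,165)]
x1=[(np.where(pale[r,120:182])[0].max()+120,r) for r in range(145,225)]
for n,e in(("holed edge",x0),("far edge",x1)):
    a=np.array([oz(*p,.022)[:2] for p in e]); v=cv2.fitLine(a.astype(np.float32),cv2.DIST_HUBER,0,.01,.01).ravel(); print("board",n,np.degrees(np.arctan2(v[1],v[0])),"file",(f["R"].T@(v[2:]-f["t"])*1e3))
E
```

```text
far edge dir deg 78.25934 file y of edge [ -38.38329877 -142.46987693] [ 0.70883274 -0.11113057]
right edge dir -11.863695 file [-129.35709044  -91.30049965]
board holed edge -12.810656 file [-15.5127888   28.44540081]
board far edge 77.43089 file [-66.69167555 -31.29230627]
```

```bash
python3 - <<'E'
from h import *
plan([.6759,-.1144,.107],78.2,step=.033)
E
```

```text
n 4 total turn [-0.004  0.    -0.013]
0 [0.002, -0.0003, 0.0327] [-0.0011, 0.0001, -0.0033]
1 [0.002, -0.0003, 0.0327] [-0.0011, 0.0001, -0.0033]
2 [0.002, -0.0004, 0.0327] [-0.0011, 0.0001, -0.0033]
3 [0.002, -0.0004, 0.0327] [-0.0011, 0.0001, -0.0033]
```

Call:
carry_out:
  rows:
    - {"dp":[0.002,0,0.033],"dr":[-0.001,0,-0.003],"grip":0.075}
    - {"dp":[0.002,-0.001,0.033],"dr":[-0.001,0,-0.003],"grip":0.075}
    - {"dp":[0.002,0,0.033],"dr":[-0.001,0,-0.003],"grip":0.075}
    - {"dp":[0.002,0,0.028],"dr":[0,0,-0.003],"grip":0.075}
    - {"dp":[0,0,0],"dr":[0,0,0],"grip":0.075}

```text
time: 2.9
tool_pos: [0.6749, -0.1033, 0.1083]
orientation: [-3.139, -0.008, 1.377]
wrist_force: [-0.3, 0.4, 0.6]
grip_width: 0.0748
```

```bash
python3 - <<'E'
from h import *
st(); im,_=wcam(); cv2.imwrite("pics/w2.png",im); plan([.6759,-.1144,.107],78.2)
E
```

```text
{'time': 2.9, 'tool_pos': [0.675, -0.103, 0.108], 'orientation': [-3.139, -0.008, 1.377], 'wrist_force': [-0.26, 0.433, 0.588], 'grip_width': 0.075, 'q': [-0.206, 0.722, 0.447, 1.686, -0.409, 0.83, 0.231]}
n 1 total turn [ 0.001 -0.008  0.012]
0 [-0.0106, 0.0019, 0.0033] [0.0008, -0.0082, 0.0122]
```

View pics/w2.png

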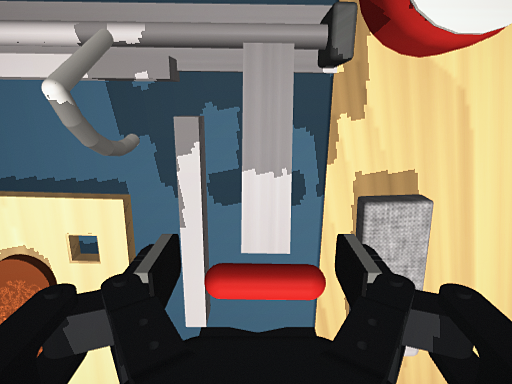

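The bar, at (265,282), lies between the fingers, slightly off towards the tool's -x side. I'll shift 11 mm and close.

Call:
carry_out:
  rows:
    - {"dp":[-0.0105,0.002,0.003],"dr":[0,-0.008,0.012],"grip":0.075}
    - {"dp":[0,0,0],"dr":[0,0,0],"grip":0.075}
    - {"dp":[0,0,0],"dr":[0,0,0],"grip":0.04}
    - {"dp":[0,0,0],"dr":[0,0,0],"grip":0.04}
    - {"dp":[0,0,0],"dr":[0,0,0],"grip":0.04}
    - {"dp":[0,0,0],"dr":[0,0,0],"grip":0.04}

```text
time: 3.55
tool_pos: [0.6758, -0.1143, 0.1145]
orientation: [3.138, -0.003, 1.365]
wrist_force: [1.0, 0.5, -3.6]
grip_width: 0.0516
```

```bash
python3 - <<'E'
from h import *
st()
a=np.linspace(.2,1.1,15); x=60-110*np.cos(a); z=32+110*np.sin(a)
print(np.c_[np.diff(x),np.diff(z)].round(1).tolist())
E
```

```text
{'time': 3.55, 'tool_pos': [0.676, -0.114, 0.114], 'orientation': [3.138, -0.003, 1.365], 'wrist_force': [0.957, 0.5, -3.646], 'grip_width': 0.052, 'q': [-0.198, 0.717, 0.457, 1.68, -0.405, 0.836, 0.23]}
[[1.6, 6.9], [2.1, 6.8], [2.5, 6.6], [2.9, 6.4], [3.3, 6.2], [3.7, 6.0], [4.1, 5.8], [4.5, 5.5], [4.8, 5.2], [5.1, 4.9], [5.4, 4.5], [5.7, 4.2], [6.0, 3.8], [6.2, 3.4]]
```

Call:
carry_out:
  rows:
    - {"dp":[0.001,0,-0.007],"dr":[0,0,0],"grip":0.04}
    - {"dp":[0.002,0,-0.008],"dr":[0,0,0],"grip":0.04}
    - {"dp":[0.002,0,-0.008],"dr":[0,0,0],"grip":0.04}

```text
time: 3.85
tool_pos: [0.6772, -0.1075, 0.1365]
orientation: [3.139, -0.003, 1.367]
wrist_force: [1.9, 3.4, -9.8]
grip_width: 0.0519
```

```bash
python3 - <<'E'
from h import *
st(); im,_=wcam(); cv2.imwrite("pics/w3.png",im)
E
```

```text
{'time': 3.85, 'tool_pos': [0.677, -0.107, 0.136], 'orientation': [3.139, -0.003, 1.367], 'wrist_force': [1.859, 3.447, -9.789], 'grip_width': 0.052, 'q': [-0.217, 0.691, 0.47, 1.669, -0.391, 0.873, 0.211]}
```

View pics/w3.png

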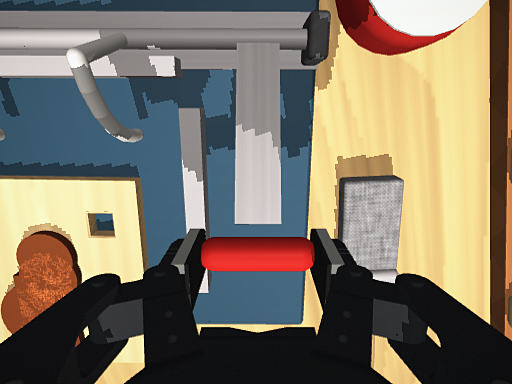

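The bar (255,252) is held between the pads and the lever is rising. I'll follow the arc.

Call:
carry_out:
  rows:
    - {"dp":[0.004,0,-0.009],"dr":[0,0,0],"grip":0.04}
    - {"dp":[0.005,0,-0.009],"dr":[0,0,0],"grip":0.04}
    - {"dp":[0.006,0,-0.009],"dr":[0,0,0],"grip":0.04}

```text
time: 4.2
tool_pos: [0.6819, -0.0839, 0.1648]
orientation: [3.141, -0.012, 1.38]
wrist_force: [2.7, 9.5, -8.5]
grip_width: 0.0479
```

Call:
carry_out:
  rows:
    - {"dp":[0.006,0,-0.008],"dr":[0,0,0],"grip":0.04}
    - {"dp":[0.007,0,-0.007],"dr":[0,0,0],"grip":0.04}

```text
time: 4.4
tool_pos: [0.6852, -0.0635, 0.1813]
orientation: [-3.14, -0.02, 1.385]
wrist_force: [2.2, 1.9, -1.4]
grip_width: 0.0404
```

```bash
python3 - <<'E'
from h import *
s=st(); f=np.load("f.npz"); print((f["R"].T@(np.array(s["tool_pos"])[:2]-f["t"])*1e3).round(1))
E
```

```text
{'time': 4.4, 'tool_pos': [0.685, -0.064, 0.181], 'orientation': [-3.14, -0.02, 1.385], 'wrist_force': [2.247, 1.886, -1.418], 'grip_width': 0.04, 'q': [-0.282, 0.642, 0.482, 1.635, -0.372, 0.955, 0.15]}
[   3.4 -109.6]
```

```bash
python3 - <<'E'
from h import *
im,_=wcam(); b=imaging.camera("scene")
cv2.imwrite("pics/w4.png",np.hstack([cv2.resize(im,(400,300)),cv2.resize(b[170:270,205:338],(400,300),interpolation=2)]))
E
```

```text
(no output)
```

View pics/w4.png

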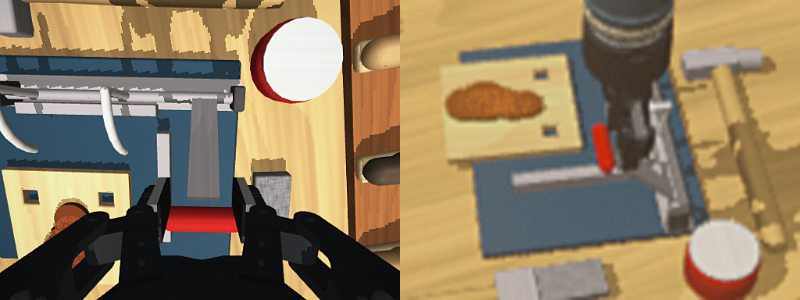

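```bash
python3 - <<'E'
from h import *
f=np.load("f.npz")
for a in np.arange(.2,1.2,.1):
    w=f["R"]@[.060-.11*np.cos(a),-.11]+f["t"]; print(round(a-.2,1),pix("scene",[*w,.032+.11*np.sin(a)]).round(1), (60-110*np.cos(a)).round(1),(32+110*np.sin(a)).round(1))
E
```

```text
0.0 [259.9 231.8] -47.8 53.9
0.1 [260.9 229.6] -45.1 64.5
0.2 [262.2 227.3] -41.3 74.8
0.3 [263.9 225.1] -36.5 84.7
0.4 [266.  222.9] -30.8 94.1
0.5 [268.3 220.7] -24.1 102.9
0.6 [271.  218.7] -16.6 110.9
0.7 [274.  216.8] -8.4 118.2
0.8 [277.3 215. ] 0.6 124.6
0.9 [280.7 213.4] 10.1 130.0
```

The bar is at about 0.6 rad, past the dead point but pinched at the pads' edge. Opening the gripper should let it spring up.

Call:
carry_out:
  rows:
    - {"dp":[0,0,0],"dr":[0,0,0],"grip":0.08}
    - {"dp":[0,0,0],"dr":[0,0,0],"grip":0.08}
    - {"dp":[0,0,0],"dr":[0,0,0],"grip":0.08}
    - {"dp":[0,0,0],"dr":[0,0,0],"grip":0.08}
    - {"dp":[0,0,-0.03],"dr":[0,0,0],"grip":0.08}
    - {"dp":[0,0,-0.04],"dr":[0,0,0],"grip":0.08}
    - {"dp":[0,0,-0.03],"dr":[0,0,0],"grip":0.08}

```text
time: 5.2
tool_pos: [0.6831, -0.0707, 0.2862]
orientation: [-3.137, -0.014, 1.377]
wrist_force: [0.6, 0.4, 0.4]
grip_width: 0.0801
```

```bash
python3 - <<'E'
from m import *
st(); f=np.load("f.npz"); im,oz=wcam(); cv2.imwrite("pics/w5.png",im); h=refine(im); red=cv2.inRange(h,(0,170,60),(6,255,255))|cv2.inRange(h,(174,170,60),(180,255,255))
cs,_=cv2.findContours(red,0,1)
for c in sorted(cs,key=cv2.contourArea)[::-1][:3]:
    r=cv2.minAreaRect(c)
    for z in(.054,.130): w=oz(*r[0],z); bp=np.array([oz(*p,z) for p in cv2.boxPoints(r)]); print(r[0],z,w.round(4),"file mm",(f["R"].T@(w[:2]-f["t"])*1e3).round(1),np.linalg.norm(bp-np.roll(bp,-1,0),axis=1).round(4)[:2])
# target: right-edge push start, file (-190, 31) at current height then down; tool x = file x
w=f["R"]@[-.185,.032]+f["t"]; plan([*w,.19],78.2)
E
```

```text
{'time': 5.2, 'tool_pos': [0.683, -0.071, 0.286], 'orientation': [-3.137, -0.014, 1.377], 'wrist_force': [0.637, 0.409, 0.368], 'grip_width': 0.08, 'q': [-0.308, 0.542, 0.534, 1.546, -0.309, 1.141, 0.102]}
(261.0, 180.0) 0.054 [ 0.6847 -0.076   0.054 ] file mm [  -8.9 -111.7] [0.073 0.021]
(261.0, 180.0) 0.13 [ 0.6876 -0.0579  0.13  ] file mm [   9.4 -110.8] [0.0547 0.0158]
(323.1975402832031, 81.42195129394531) 0.054 [0.7603 0.0064 0.054 ] file mm [  87.1 -169. ] [0.0375 0.0656]
(323.1975402832031, 81.42195129394531) 0.13 [0.7443 0.0038 0.13  ] file mm [  81.3 -153.8] [0.0281 0.0492]
(339.0, 41.0) 0.054 [0.7793 0.0382 0.054 ] file mm [ 122.1 -181.1] [0. 0.]
(339.0, 41.0) 0.13 [0.7585 0.0276 0.13  ] file mm [ 107.6 -162.9] [0. 0.]
n 6 total turn [ 0.004 -0.015  0.012]
0 [-0.03, -0.0243, 0.0164] [0.0007, -0.0025, 0.002]
1 [-0.03, -0.0242, 0.0165] [0.0007, -0.0025, 0.002]
2 [-0.0301, -0.0241, 0.0166] [0.0007, -0.0025, 0.002]
3 [-0.0301, -0.024, 0.0167] [0.0007, -0.0025, 0.002]
4 [-0.0301, -0.024, 0.0168] [0.0007, -0.0025, 0.002]
5 [-0.0301, -0.0239, 0.0169] [0.0007, -0.0025, 0.002]
```

View pics/w5.png

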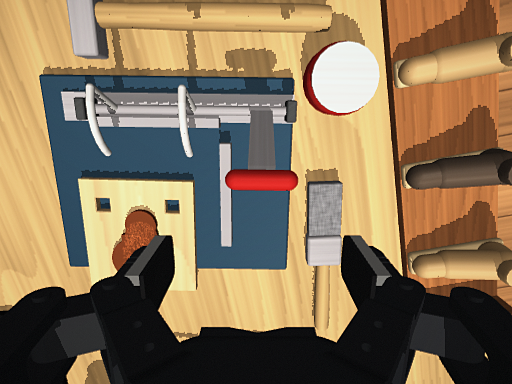

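The lever is fully open: the bar at (261,180) measures 55 x 16 mm at z 130 and file (9,-111). Next comes the board push. First I'll check that the screwdriver is clear of the approach.

```bash
python3 - <<'E'
from h import *
f=np.load("f.npz")
for n,u,v,z in(("sd tip",488,353,.01),("sd handle l",497,310,.015),("sd top",512,264,.015),("last pale l",548,395,.05),("last heel top",562,320,.115)):
    w=onz("top",u*.64,v*.64,z); print(n,(f["R"].T@(w[:2]-f["t"])*1e3).round(0))
w=f["R"]@[-.180,.032]+f["t"]; plan([*w,.14],78.2)
E
```

```text
sd tip [-249.   58.]
sd handle l [-249.  -33.]
sd top [-262. -135.]
last pale l [-376.  119.]
last heel top [-363.  -24.]
n 7 total turn [ 0.004 -0.015  0.012]
0 [-0.0251, -0.0208, 0.0212] [0.0006, -0.0022, 0.0017]
1 [-0.0251, -0.0208, 0.0213] [0.0006, -0.0022, 0.0017]
2 [-0.0251, -0.0207, 0.0214] [0.0006, -0.0022, 0.0017]
3 [-0.0251, -0.0206, 0.0214] [0.0006, -0.0022, 0.0017]
4 [-0.0251, -0.0206, 0.0215] [0.0006, -0.0022, 0.0017]
5 [-0.0251, -0.0205, 0.0215] [0.0006, -0.0022, 0.0017]
6 [-0.0251, -0.0205, 0.0216] [0.0006, -0.0022, 0.0017]
```

Call:
carry_out:
  rows:
    - {"dp":[-0.025,-0.02,0.015],"dr":[0,-0.003,0.002],"grip":0.06}
    - {"dp":[-0.025,-0.02,0.02],"dr":[0,-0.003,0.002],"grip":0.06}
    - {"dp":[-0.025,-0.02,0.02],"dr":[0,-0.003,0.002],"grip":0.06}
    - {"dp":[-0.025,-0.02,0.02],"dr":[0,-0.002,0.002],"grip":0.06}
    - {"dp":[-0.025,-0.02,0.02],"dr":[0,-0.002,0.002],"grip":0.06}
    - {"dp":[-0.025,-0.02,0.02],"dr":[0,-0.002,0.002],"grip":0.06}
    - {"dp":[-0.02,-0.015,0.02],"dr":[0,0,0],"grip":0.06}
    - {"dp":[0,0,0],"dr":[0,0,0],"grip":0.06}

```text
time: 6.05
tool_pos: [0.5145, -0.2232, 0.1548]
orientation: [3.125, 0.005, 1.356]
wrist_force: [-0.2, -0.7, 0.5]
grip_width: 0.0597
```

```bash
cat >> h.py <<'E'
def fpos():
    f=np.load("f.npz"); s=sense(); print("file mm",(f["R"].T@(np.array(s["tool_pos"])[:2]-f["t"])*1e3).round(1),"z",round(s["tool_pos"][2]*1e3,1),"F file",np.r_[f["R"].T@np.array(s["wrist_force"])[:2],s["wrist_force"][2]].round(1),"rpy",np.degrees(s["orientation"]).round(2),"g",round(s["grip_width"],4),"t",s["time"])
def to(x,y,z,yaw,**k):
    f=np.load("f.npz"); w=f["R"]@[x/1e3,y/1e3]+f["t"]; plan([*w,z/1e3],yaw,**k)
E
python3 -c "
from h import *
fpos(); to(-180,32,90,78.2)"
```

```text
file mm [-187.6   25. ] z 154.8 F file [-0.7  0.1  0.5] rpy [179.05   0.29  77.72] g 0.0597 t 6.05
n 2 total turn [ 0.017  0.005 -0.008]
0 [0.0039, -0.0041, 0.0323] [0.0083, 0.0026, -0.0042]
1 [0.0039, -0.0038, 0.0324] [0.0083, 0.0026, -0.0042]
```

Now down to the bench in small steps to find the tip height.

Call:
carry_out:
  rows:
    - {"dp":[0.004,-0.004,0.032],"dr":[0.008,0.003,-0.004],"grip":0.06}
    - {"dp":[0.003,-0.003,0.03],"dr":[0.008,0.003,-0.004],"grip":0.06}
    - {"dp":[0,0,0],"dr":[0,0,0],"grip":0.06}
    - {"dp":[0,0,0.005],"dr":[0,0,0],"grip":0.06}
    - {"dp":[0,0,0],"dr":[0,0,0],"grip":0.06}

```text
time: 6.55
tool_pos: [0.5135, -0.2183, 0.0901]
orientation: [3.133, 0.001, 1.361]
wrist_force: [0.1, 0.3, 0.4]
grip_width: 0.0601
```

```bash
python3 - <<'E'
from m import *
fpos(); to(-180,32,85,78.2); im,oz=wcam(); cv2.imwrite("pics/w6.png",im)
E
```

```text
file mm [-183.   27.] z 90.1 F file [0.3 0.  0.4] rpy [1.7948e+02 6.0000e-02 7.7970e+01] g 0.0601 t 6.55
n 1 total turn [ 0.009  0.001 -0.004]
0 [0.003, -0.0051, 0.005] [0.0091, 0.0011, -0.004]
```

View pics/w6.png

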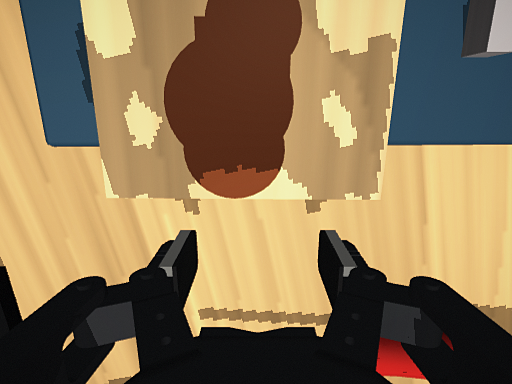

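The fingers stand clear before the board's right edge, whose ends are at (100,198) and (395,198). I'll probe down to the bench.

Call:
carry_out:
  rows:
    - {"dp":[0,-0.005,0.008],"dr":[0.009,0,-0.004],"grip":0.06}
    - {"dp":[0,0,0.004],"dr":[0,0,0],"grip":0.06}
    - {"dp":[0,0,0],"dr":[0,0,0],"grip":0.06}

```text
time: 6.9
tool_pos: [0.5107, -0.2179, 0.0803]
orientation: [3.135, 0.002, 1.366]
wrist_force: [-1.3, 1.0, -0.0]
grip_width: 0.06
```

Call:
carry_out:
  rows:
    - {"dp":[0,0,0.003],"dr":[0,0,0],"grip":0.06}
    - {"dp":[0,0,0],"dr":[0,0,0],"grip":0.06}

```text
time: 7.1
tool_pos: [0.5109, -0.218, 0.0774]
orientation: [3.135, 0.002, 1.366]
wrist_force: [-0.3, 0.8, -0.8]
grip_width: 0.0601
```

Call:
carry_out:
  rows:
    - {"dp":[0,0,0.003],"dr":[0,0,0],"grip":0.06}
    - {"dp":[0,0,0],"dr":[0,0,0],"grip":0.06}

```text
time: 7.3
tool_pos: [0.511, -0.2181, 0.0742]
orientation: [3.135, 0.002, 1.366]
wrist_force: [-0.2, 0.3, -0.2]
grip_width: 0.0601
```

Call:
carry_out:
  rows:
    - {"dp":[0,0,0.003],"dr":[0,0,0],"grip":0.06}
    - {"dp":[0,0,0],"dr":[0,0,0],"grip":0.06}

```text
time: 7.5
tool_pos: [0.511, -0.2181, 0.0709]
orientation: [3.135, 0.002, 1.366]
wrist_force: [-1.0, 0.2, 0.4]
grip_width: 0.0597
```

Call:
carry_out:
  rows:
    - {"dp":[0,0,0.003],"dr":[0,0,0],"grip":0.06}
    - {"dp":[0,0,0],"dr":[0,0,0],"grip":0.06}

```text
time: 7.7
tool_pos: [0.5113, -0.2183, 0.068]
orientation: [3.134, 0.002, 1.366]
wrist_force: [0.4, -0.6, -0.4]
grip_width: 0.06
```

Call:
carry_out:
  rows:
    - {"dp":[0,0,0.003],"dr":[0,0,0],"grip":0.06}
    - {"dp":[0,0,0],"dr":[0,0,0],"grip":0.06}

```text
time: 7.9
tool_pos: [0.5118, -0.2189, 0.0685]
orientation: [3.134, -0.001, 1.365]
wrist_force: [0.4, 0.2, 0.4]
grip_width: 0.0602
```

Call:
carry_out:
  rows:
    - {"dp":[0,0,-0.014],"dr":[0.005,0,0],"grip":0.06}
    - {"dp":[0,0,0],"dr":[0,0,0],"grip":0.06}

```text
time: 8.1
tool_pos: [0.5118, -0.2191, 0.083]
orientation: [3.138, -0.001, 1.365]
wrist_force: [0.2, -0.3, -0.1]
grip_width: 0.0603
```

```bash
python3 -c "
from h import *
fpos(); to(-168,32,82,78.2)"
```

```text
file mm [-184.2   28.5] z 83.0 F file [-0.3 -0.2 -0.1] rpy [ 1.798e+02 -5.000e-02  7.820e+01] g 0.0603 t 8.1
n 1 total turn [ 0.003 -0.001 -0.   ]
0 [0.0162, -0.0035, 0.001] [0.0035, -0.0009, -0.0001]
```

Call:
carry_out:
  rows:
    - {"dp":[0.008,-0.002,0.001],"dr":[0.003,0,0],"grip":0.06}
    - {"dp":[0.008,-0.001,0],"dr":[0,0,0],"grip":0.06}
    - {"dp":[0.008,0,0],"dr":[0,0,0],"grip":0.06}
    - {"dp":[0.008,0,0],"dr":[0,0,0],"grip":0.06}
    - {"dp":[0.008,0,0],"dr":[0,0,0],"grip":0.06}
    - {"dp":[0,0,0],"dr":[0,0,0],"grip":0.06}

```text
time: 8.7
tool_pos: [0.5167, -0.1759, 0.0801]
orientation: [-3.14, 0.0, 1.365]
wrist_force: [0.6, 0.6, 0.0]
grip_width: 0.0603
```

```bash
python3 -c "
from h import *
fpos()"
```

```text
file mm [-140.8   32.4] z 80.1 F file [ 0.7 -0.5  0. ] rpy [-1.7992e+02  3.0000e-02  7.8230e+01] g 0.0603 t 8.7
```

Call:
carry_out:
  rows:
    - {"dp":[0.006,0,-0.001],"dr":[0,0,0],"grip":0.06}
    - {"dp":[0.006,0,-0.001],"dr":[0,0,0],"grip":0.06}
    - {"dp":[0.006,0,0],"dr":[0,0,0],"grip":0.06}
    - {"dp":[0,0,0],"dr":[0,0,0],"grip":0.06}

```text
time: 9.1
tool_pos: [0.5204, -0.1559, 0.0817]
orientation: [-3.139, -0.0, 1.366]
wrist_force: [-0.1, -0.3, -0.2]
grip_width: 0.0601
```

```bash
python3 - <<'E'
from h import *
fpos(); im,_=wcam(); cv2.imwrite("pics/w7.png",im)
E
```

```text
file mm [-120.5   32.9] z 81.7 F file [-0.3  0.1 -0.2] rpy [-179.84   -0.     78.27] g 0.0601 t 9.1
```

View pics/w7.png

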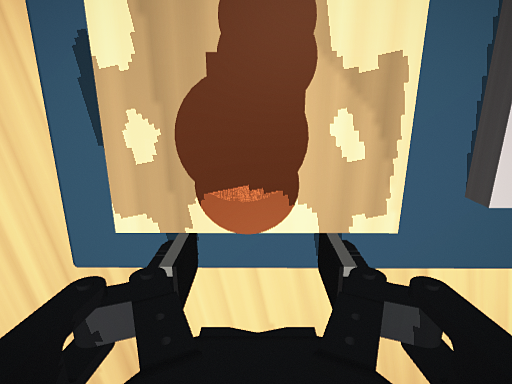

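The board is moving square, with its edge on both fingertips at (195,234) and (320,234). I'll push on until there is force.

Call:
carry_out:
  rows:
    - {"dp":[0.004,0,0],"dr":[0,0,0],"grip":0.06}
    - {"dp":[0.004,0,0],"dr":[0,0,0],"grip":0.06}
    - {"dp":[0,0,0],"dr":[0,0,0],"grip":0.06}

```text
time: 9.45
tool_pos: [0.5219, -0.1484, 0.0818]
orientation: [-3.139, 0.0, 1.365]
wrist_force: [0.2, -0.5, 0.3]
grip_width: 0.0596
```

Call:
carry_out:
  rows:
    - {"dp":[0.003,0,0],"dr":[0,0,0],"grip":0.06}
    - {"dp":[0,0,0],"dr":[0,0,0],"grip":0.06}

```text
time: 9.65
tool_pos: [0.5225, -0.1453, 0.0818]
orientation: [-3.139, 0.0, 1.364]
wrist_force: [-0.5, -0.6, -0.2]
grip_width: 0.06
```

Call:
carry_out:
  rows:
    - {"dp":[0.003,0,0],"dr":[0,0,0],"grip":0.06}

```text
time: 9.75
tool_pos: [0.5228, -0.144, 0.0819]
orientation: [-3.14, 0.003, 1.364]
wrist_force: [-1.8, -9.2, -0.1]
grip_width: 0.06
```

```bash
python3 -c "
from h import *
fpos()"
```

```text
file mm [-108.4   33. ] z 81.9 F file [-9.4 -0.1 -0.1] rpy [-179.89    0.18   78.14] g 0.06 t 9.75
```

Contact is at x=-108.4 (expected -109) with 9 N: the board is against the back stop. Next I'll push it to the side stop from the near edge.

Call:
carry_out:
  rows:
    - {"dp":[-0.02,0,0],"dr":[0,0,0],"grip":0.06}
    - {"dp":[-0.01,0,-0.03],"dr":[0,0,0],"grip":0.06}
    - {"dp":[0,0,-0.03],"dr":[0,0,0],"grip":0.06}

```text
time: 10.05
tool_pos: [0.5145, -0.1725, 0.1396]
orientation: [-3.13, 0.003, 1.365]
wrist_force: [1.3, 0.1, 0.5]
grip_width: 0.0598
```

```bash
python3 -c "
from h import *
st();fpos(); to(-45,125,135,168.2)"
```

```text
{'time': 10.05, 'tool_pos': [0.514, -0.172, 0.14], 'orientation': [-3.13, 0.003, 1.365], 'wrist_force': [1.321, 0.095, 0.538], 'grip_width': 0.06, 'q': [-0.15, 0.506, 0.515, 2.014, -0.363, 0.723, 0.384]}
file mm [-138.    35.4] z 139.6 F file [ 0.4 -1.3  0.5] rpy [-1.7933e+02  1.6000e-01  7.8190e+01] g 0.0598 t 10.05
n 12 total turn [-0.011 -0.007 -1.571]
0 [0.0077, -0.0075, 0.0004] [-0.0009, -0.0006, -0.1309]
1 [0.0086, -0.0064, 0.0004] [-0.0009, -0.0006, -0.1309]
2 [0.0094, -0.0052, 0.0004] [-0.0009, -0.0006, -0.1309]
3 [0.01, -0.0039, 0.0004] [-0.0009, -0.0006, -0.1309]
4 [0.0104, -0.0026, 0.0004] [-0.0009, -0.0006, -0.1309]
5 [0.0107, -0.0012, 0.0004] [-0.0009, -0.0006, -0.1309]
6 [0.0108, 0.0002, 0.0004] [-0.0009, -0.0006, -0.1309]
7 [0.0106, 0.0016, 0.0004] [-0.0009, -0.0006, -0.1309]
8 [0.0103, 0.003, 0.0004] [-0.0009, -0.0006, -0.1309]
9 [0.0099, 0.0043, 0.0004] [-0.0009, -0.0006, -0.1309]
10 [0.0092, 0.0055, 0.0004] [-0.0009, -0.0006, -0.1309]
11 [0.0084, 0.0067, 0.0004] [-0.0009, -0.0006, -0.1309]
```

Call:
carry_out:
  rows:
    - {"dp":[0.008,-0.0075,0],"dr":[-0.001,-0.001,-0.131],"grip":0.06}
    - {"dp":[0.0085,-0.0065,0],"dr":[-0.001,-0.001,-0.131],"grip":0.06}
    - {"dp":[0.0095,-0.005,0],"dr":[-0.001,-0.001,-0.131],"grip":0.06}
    - {"dp":[0.01,-0.004,0],"dr":[-0.001,-0.001,-0.131],"grip":0.06}
    - {"dp":[0.0105,-0.0025,0],"dr":[-0.001,-0.001,-0.131],"grip":0.06}
    - {"dp":[0.0105,-0.001,0],"dr":[-0.001,0,-0.131],"grip":0.06}
    - {"dp":[0.011,0,0],"dr":[-0.001,0,-0.131],"grip":0.06}
    - {"dp":[0.0105,0.0015,0],"dr":[-0.001,0,-0.131],"grip":0.06}

```text
time: 10.85
tool_pos: [0.4688, -0.0978, 0.144]
orientation: [3.141, 0.006, 2.452]
wrist_force: [-0.7, -0.1, -0.1]
grip_width: 0.0598
```

```bash
python3 -c "
from h import *
fpos(); to(-45,125,120,168.2)"
```

```text
file mm [-74.1  95.3] z 144.0 F file [-0.2  0.6 -0.1] rpy [179.97   0.36 140.49] g 0.0598 t 10.85
n 4 total turn [-0.001  0.006 -0.484]
0 [0.01, 0.003, 0.0059] [-0.0002, 0.0016, -0.1209]
1 [0.0096, 0.0042, 0.0059] [-0.0002, 0.0016, -0.1209]
2 [0.009, 0.0053, 0.006] [-0.0002, 0.0016, -0.1209]
3 [0.0083, 0.0063, 0.006] [-0.0002, 0.0016, -0.1209]
```

Call:
carry_out:
  rows:
    - {"dp":[0.01,0.003,0],"dr":[0,0.001,-0.121],"grip":0.06}
    - {"dp":[0.0095,0.004,0],"dr":[0,0.002,-0.121],"grip":0.06}
    - {"dp":[0.009,0.0055,0],"dr":[0,0.002,-0.121],"grip":0.06}
    - {"dp":[0.0085,0.0065,0.003],"dr":[0,0.001,-0.115],"grip":0.06}
    - {"dp":[0,0,0],"dr":[0,0,0],"grip":0.06}

```text
time: 11.35
tool_pos: [0.4429, -0.0593, 0.141]
orientation: [3.14, -0.002, 2.953]
wrist_force: [-0.6, -0.9, -0.4]
grip_width: 0.06
```

```bash
python3 -c "
from h import *
st();fpos(); to(-45,125,83,168.2,step=.02)"
```

```text
{'time': 11.35, 'tool_pos': [0.443, -0.059, 0.141], 'orientation': [3.14, -0.002, 2.953], 'wrist_force': [-0.603, -0.924, -0.411], 'grip_width': 0.06, 'q': [-0.042, 0.337, 0.097, 2.213, -0.059, 0.596, 1.48]}
file mm [-41.7 128.4] z 141.0 F file [-1.   0.4 -0.4] rpy [ 1.7993e+02 -1.1000e-01  1.6917e+02] g 0.06 t 11.35
n 3 total turn [ 0.001 -0.002  0.017]
0 [-0.0012, -0.0012, 0.0193] [0.0004, -0.0006, 0.0057]
1 [-0.0012, -0.0011, 0.0193] [0.0004, -0.0006, 0.0057]
2 [-0.0012, -0.0011, 0.0193] [0.0004, -0.0006, 0.0057]
```

Call:
carry_out:
  rows:
    - {"dp":[0,-0.001,0.02],"dr":[0,0,0.006],"grip":0.06}
    - {"dp":[0,-0.001,0.02],"dr":[0,0,0.006],"grip":0.06}
    - {"dp":[0,-0.001,0.017],"dr":[0,0,0.005],"grip":0.06}
    - {"dp":[0,0,0],"dr":[0,0,0],"grip":0.06}

```text
time: 11.75
tool_pos: [0.4449, -0.0631, 0.0838]
orientation: [3.14, 0.003, 2.924]
wrist_force: [-0.4, 0.0, 0.4]
grip_width: 0.0601
```

```bash
python3 -c "
from h import *
fpos(); to(-45,100,82.5,168.2,step=.008)"
```

```text
file mm [-45.  125.7] z 83.8 F file [-0.1  0.3  0.4] rpy [179.9    0.2  167.52] g 0.0601 t 11.75
n 4 total turn [ 0.002  0.003 -0.012]
0 [-0.0064, 0.0001, 0.0004] [0.0004, 0.0009, -0.003]
1 [-0.0064, 0.0001, 0.0003] [0.0004, 0.0009, -0.003]
2 [-0.0064, 0.0001, 0.0003] [0.0004, 0.0009, -0.003]
3 [-0.0064, 0.0, 0.0003] [0.0004, 0.0009, -0.003]
```

Call:
carry_out:
  rows:
    - {"dp":[-0.007,0,0.001],"dr":[0,0.001,-0.004],"grip":0.06}
    - {"dp":[-0.007,0,0],"dr":[0,0.001,-0.004],"grip":0.06}
    - {"dp":[-0.007,0,0],"dr":[0,0.001,-0.004],"grip":0.06}
    - {"dp":[-0.007,0,0],"dr":[0,0,0],"grip":0.06}
    - {"dp":[-0.006,0,0],"dr":[0,0,0],"grip":0.06}
    - {"dp":[0,0,0],"dr":[0,0,0],"grip":0.06}

```text
time: 12.35
tool_pos: [0.4836, -0.0716, 0.0856]
orientation: [3.139, 0.005, 2.933]
wrist_force: [-0.1, -0.3, -0.1]
grip_width: 0.0606
```

```bash
python3 -c "
from h import *
fpos(); to(-45,76,82.5,168.2,step=.004)"
```

```text
file mm [-45.5  86.1] z 85.6 F file [-0.3  0.1 -0.1] rpy [179.88   0.3  168.04] g 0.0606 t 12.35
n 3 total turn [ 0.002  0.005 -0.003]
0 [-0.0034, 0.0002, 0.001] [0.0007, 0.0017, -0.0009]
1 [-0.0034, 0.0002, 0.001] [0.0007, 0.0017, -0.0009]
2 [-0.0034, 0.0002, 0.001] [0.0007, 0.0017, -0.0009]
```

Call:
carry_out:
  rows:
    - {"dp":[-0.003,0,0.002],"dr":[0,0.002,0],"grip":0.06}
    - {"dp":[-0.003,0,0.001],"dr":[0,0.002,0],"grip":0.06}
    - {"dp":[0,0,0],"dr":[0,0,0],"grip":0.06}

```text
time: 12.65
tool_pos: [0.489, -0.0728, 0.0825]
orientation: [3.139, -0.001, 2.933]
wrist_force: [0.7, 0.0, 0.6]
grip_width: 0.0599
```

Call:
carry_out:
  rows:
    - {"dp":[-0.003,0,0.001],"dr":[0,0,0],"grip":0.06}
    - {"dp":[0,0,0],"dr":[0,0,0],"grip":0.06}

```text
time: 12.85
tool_pos: [0.4918, -0.0734, 0.0813]
orientation: [3.139, -0.002, 2.933]
wrist_force: [0.5, -0.7, 0.1]
grip_width: 0.0602
```

Call:
carry_out:
  rows:
    - {"dp":[-0.003,0,0],"dr":[0,0,0],"grip":0.06}

```text
time: 12.95
tool_pos: [0.4942, -0.0739, 0.0811]
orientation: [3.14, -0.003, 2.933]
wrist_force: [-1.8, 1.5, 1.2]
grip_width: 0.0597
```

```bash
python3 -c "
from h import *
fpos()"
```

```text
file mm [-45.5  75.2] z 81.1 F file [1.1 2.1 1.2] rpy [179.88  -0.19 168.06] g 0.0597 t 12.95
```

Call:
carry_out:
  rows:
    - {"dp":[-0.003,0,0],"dr":[0,0,0],"grip":0.06}

```text
time: 13.05
tool_pos: [0.4951, -0.0741, 0.0808]
orientation: [3.14, -0.009, 2.933]
wrist_force: [-9.7, 2.4, 7.1]
grip_width: 0.06
```

```bash
python3 -c "
from h import *
fpos()"
```

```text
file mm [-45.6  74.4] z 80.8 F file [ 0.3 10.   7.1] rpy [179.9   -0.54 168.07] g 0.06 t 13.05
```

10 N against the side stop at y=74.4 (expected 76). I'll back off, rotate and give a final check push at the right edge.

Call:
carry_out:
  rows:
    - {"dp":[0.015,0,-0.003],"dr":[0,0.006,0],"grip":0.06}
    - {"dp":[0.005,0,-0.03],"dr":[0,0.003,0],"grip":0.06}
    - {"dp":[0,0,-0.03],"dr":[0,0,0],"grip":0.06}

```text
time: 13.35
tool_pos: [0.475, -0.0702, 0.1421]
orientation: [3.141, -0.025, 2.933]
wrist_force: [1.0, -0.3, 1.1]
grip_width: 0.0601
```

```bash
python3 -c "
from h import *
fpos(); to(-135,0,140,78.2)"
```

```text
file mm [-45.8  94.8] z 142.1 F file [-0.1 -1.1  1.1] rpy [179.97  -1.43 168.06] g 0.0601 t 13.35
n 12 total turn [-0.019 -0.02   1.568]
0 [-0.0079, -0.0074, -0.0] [-0.0016, -0.0017, 0.1307]
1 [-0.0088, -0.0063, -0.0] [-0.0016, -0.0017, 0.1307]
2 [-0.0096, -0.0051, -0.0] [-0.0016, -0.0017, 0.1307]
3 [-0.0102, -0.0038, -0.0] [-0.0016, -0.0017, 0.1307]
4 [-0.0106, -0.0025, 0.0] [-0.0016, -0.0017, 0.1307]
5 [-0.0108, -0.0011, 0.0] [-0.0016, -0.0017, 0.1307]
6 [-0.0108, 0.0004, 0.0] [-0.0016, -0.0017, 0.1307]
7 [-0.0107, 0.0018, 0.0001] [-0.0016, -0.0017, 0.1307]
8 [-0.0104, 0.0031, 0.0001] [-0.0016, -0.0017, 0.1307]
9 [-0.0099, 0.0045, 0.0001] [-0.0016, -0.0017, 0.1307]
10 [-0.0092, 0.0057, 0.0001] [-0.0016, -0.0017, 0.1307]
11 [-0.0084, 0.0069, 0.0002] [-0.0016, -0.0017, 0.1307]
```

Call:
carry_out:
  rows:
    - {"dp":[-0.008,-0.0075,0],"dr":[-0.002,-0.002,0.131],"grip":0.06}
    - {"dp":[-0.009,-0.0065,0],"dr":[-0.002,-0.002,0.131],"grip":0.06}
    - {"dp":[-0.0095,-0.005,0],"dr":[-0.002,-0.002,0.131],"grip":0.06}
    - {"dp":[-0.01,-0.004,0],"dr":[-0.002,-0.002,0.131],"grip":0.06}
    - {"dp":[-0.0105,-0.0025,0],"dr":[-0.002,-0.002,0.131],"grip":0.06}
    - {"dp":[-0.011,-0.001,0],"dr":[-0.002,-0.002,0.131],"grip":0.06}
    - {"dp":[-0.011,0.0005,0],"dr":[-0.002,-0.002,0.131],"grip":0.06}
    - {"dp":[-0.0105,0.002,0],"dr":[-0.002,-0.002,0.131],"grip":0.06}

```text
time: 14.15
tool_pos: [0.5334, -0.1452, 0.1484]
orientation: [3.12, 0.002, 1.845]
wrist_force: [0.1, 0.1, 0.2]
grip_width: 0.0602
```

```bash
python3 -c "
from h import *
fpos(); to(-132,0,125,78.2)"
```

```text
file mm [-107.4   22.3] z 148.4 F file [ 0.1 -0.1  0.2] rpy [1.7875e+02 1.2000e-01 1.0573e+02] g 0.0602 t 14.15
n 4 total turn [ 0.022 -0.003  0.48 ]
0 [-0.008, 0.002, 0.0059] [0.0055, -0.0008, 0.1201]
1 [-0.0077, 0.003, 0.0059] [0.0055, -0.0008, 0.1201]
2 [-0.0073, 0.0039, 0.0059] [0.0055, -0.0008, 0.1201]
3 [-0.0068, 0.0048, 0.0059] [0.0055, -0.0008, 0.1201]
```

Call:
carry_out:
  rows:
    - {"dp":[-0.008,0.002,0.006],"dr":[0.006,-0.001,0.12],"grip":0.06}
    - {"dp":[-0.008,0.003,0.006],"dr":[0.006,-0.001,0.12],"grip":0.06}
    - {"dp":[-0.0075,0.004,0.006],"dr":[0.006,0,0.12],"grip":0.06}
    - {"dp":[-0.007,0.005,0.006],"dr":[0.005,0,0.115],"grip":0.06}
    - {"dp":[0,0,0],"dr":[0,0,0],"grip":0.06}

```text
time: 14.65
tool_pos: [0.5556, -0.1782, 0.1253]
orientation: [3.133, 0.003, 1.349]
wrist_force: [0.7, -0.8, -0.8]
grip_width: 0.06
```

```bash
python3 -c "
from h import *
fpos(); to(-128,0,82.5,78.2,step=.02)"
```

```text
file mm [-135.2   -6.1] z 125.3 F file [-0.6 -0.9 -0.8] rpy [1.7951e+02 1.6000e-01 7.7310e+01] g 0.06 t 14.65
n 3 total turn [ 0.008  0.003 -0.015]
0 [0.0024, -0.0022, 0.0142] [0.0028, 0.0009, -0.0051]
1 [0.0024, -0.0021, 0.0142] [0.0028, 0.0009, -0.0051]
2 [0.0024, -0.0021, 0.0143] [0.0028, 0.0009, -0.0051]
```

Call:
carry_out:
  rows:
    - {"dp":[0.001,-0.002,0.014],"dr":[0.003,0.001,-0.005],"grip":0.06}
    - {"dp":[0.001,-0.002,0.014],"dr":[0.003,0.001,-0.005],"grip":0.06}
    - {"dp":[0.001,-0.002,0.014],"dr":[0.003,0.001,-0.005],"grip":0.06}
    - {"dp":[0,0,0],"dr":[0,0,0],"grip":0.06}

```text
time: 15.05
tool_pos: [0.5507, -0.1725, 0.0801]
orientation: [3.141, -0.001, 1.373]
wrist_force: [-0.2, 0.1, 0.1]
grip_width: 0.06
```

```bash
python3 -c "
from h import *
fpos(); to(-112,0,82.5,78.2,step=.007)"
```

```text
file mm [-1.306e+02 -1.000e-01] z 80.1 F file [0.1 0.2 0.1] rpy [ 1.7997e+02 -8.0000e-02  7.8680e+01] g 0.06 t 15.05
n 3 total turn [ 0.001 -0.001  0.008]
0 [0.0062, 0.0, -0.0008] [0.0002, -0.0004, 0.0028]
1 [0.0062, -0.0, -0.0008] [0.0002, -0.0004, 0.0028]
2 [0.0062, -0.0, -0.0008] [0.0002, -0.0004, 0.0028]
```

Call:
carry_out:
  rows:
    - {"dp":[0.006,0,-0.001],"dr":[0,0,0.003],"grip":0.06}
    - {"dp":[0.006,0,-0.001],"dr":[0,0,0.003],"grip":0.06}
    - {"dp":[0.005,0,0],"dr":[0,0,0.002],"grip":0.06}
    - {"dp":[0,0,0],"dr":[0,0,0],"grip":0.06}

```text
time: 15.45
tool_pos: [0.5541, -0.1536, 0.0821]
orientation: [-3.141, -0.003, 1.366]
wrist_force: [-0.2, 0.4, -0.2]
grip_width: 0.0601
```

Call:
carry_out:
  rows:
    - {"dp":[0.003,0,0],"dr":[0,0,0],"grip":0.06}

```text
time: 15.55
tool_pos: [0.5548, -0.1509, 0.0826]
orientation: [3.141, -0.002, 1.366]
wrist_force: [-2.3, -10.1, -1.1]
grip_width: 0.06
```

Call:
carry_out:
  rows:
    - {"dp":[0.003,0,0],"dr":[0,0,0],"grip":0.06}

```text
time: 15.65
tool_pos: [0.5547, -0.1507, 0.0829]
orientation: [3.14, 0.003, 1.365]
wrist_force: [-2.8, -9.7, -1.5]
grip_width: 0.0601
```

```bash
python3 -c "
from h import *
fpos()"
```

```text
file mm [-108.5    0.4] z 82.9 F file [-10.1   0.7  -1.5] rpy [1.7991e+02 1.5000e-01 7.8190e+01] g 0.0601 t 15.65
```

The contact repeats at -108.5. I'll retreat and rise above the board for a fit check.

Call:
carry_out:
  rows:
    - {"dp":[-0.018,0,0],"dr":[0,0,0],"grip":0.06}
    - {"dp":[-0.008,0,-0.03],"dr":[0,0,0],"grip":0.07}
    - {"dp":[0,0,-0.045],"dr":[0,0,0],"grip":0.075}
    - {"dp":[0,0.01,-0.045],"dr":[0,0,0],"grip":0.075}
    - {"dp":[0.01,0.02,-0.045],"dr":[0,0,0],"grip":0.075}
    - {"dp":[0.02,0.02,-0.03],"dr":[0,0,0],"grip":0.075}
    - {"dp":[0,0,0],"dr":[0,0,0],"grip":0.075}

```text
time: 16.35
tool_pos: [0.6045, -0.1579, 0.2853]
orientation: [-3.141, 0.003, 1.36]
wrist_force: [0.8, -0.0, -0.6]
grip_width: 0.0753
```

```bash
python3 - <<'E'
from m import *
fpos(); im,oz=wcam(); cv2.imwrite("pics/w8.png",im); to(9.5,-110.5,240,78.2)
E
```

```text
file mm [-105.4  -49.8] z 285.3 F file [ 0.1 -0.8 -0.6] rpy [-179.98    0.18   77.92] g 0.0753 t 16.35
n 4 total turn [-0.005  0.005 -0.007]
0 [0.0294, 0.0155, 0.0107] [-0.0011, 0.0011, -0.0018]
1 [0.0294, 0.0155, 0.0107] [-0.0011, 0.0011, -0.0018]
2 [0.0293, 0.0156, 0.0108] [-0.0011, 0.0011, -0.0018]
3 [0.0293, 0.0156, 0.0108] [-0.0011, 0.0011, -0.0018]
```

View pics/w8.png

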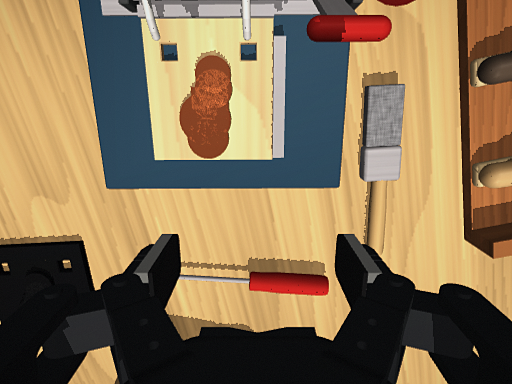

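The board is flush along the side stop (x≈273) and square. The rings are open over the holes at (169,52) and (248,52). I'll go above the bar with the fingers closed and press it down.

Call:
carry_out:
  rows:
    - {"dp":[0.029,0.0155,0.01],"dr":[-0.001,0.001,-0.002],"grip":0.0}
    - {"dp":[0.029,0.0155,0.01],"dr":[-0.001,0.001,-0.002],"grip":0.0}
    - {"dp":[0.029,0.0155,0.01],"dr":[-0.001,0.001,-0.002],"grip":0.0}
    - {"dp":[0.02,0.012,0.01],"dr":[-0.001,0.001,-0.002],"grip":0.0}
    - {"dp":[0,0,0],"dr":[0,0,0],"grip":0.0}

```text
time: 16.9
tool_pos: [0.6779, -0.0685, 0.2366]
orientation: [-3.132, 0.003, 1.357]
wrist_force: [-0.2, 0.0, -0.6]
grip_width: 0.0021
```

```bash
python3 - <<'E'
from m import *
fpos(); to(6,-110.5,217,78.2,step=.02)
E
```

```text
file mm [  -2.9 -103.6] z 236.6 F file [-0.   0.2 -0.6] rpy [-1.7943e+02  1.5000e-01  7.7770e+01] g 0.0021 t 16.9
n 2 total turn [-0.01   0.003 -0.008]
0 [0.0045, 0.0035, 0.0097] [-0.005, 0.0013, -0.0038]
1 [0.0045, 0.0035, 0.0098] [-0.005, 0.0013, -0.0038]
```

Call:
carry_out:
  rows:
    - {"dp":[0.0045,0.0035,0.01],"dr":[-0.005,0.001,-0.004],"grip":0.0}
    - {"dp":[0.004,0.0035,0.009],"dr":[-0.005,0.001,-0.004],"grip":0.0}
    - {"dp":[0,0,0],"dr":[0,0,0],"grip":0.0}

```text
time: 17.2
tool_pos: [0.6837, -0.0646, 0.214]
orientation: [-3.137, 0.003, 1.362]
wrist_force: [-0.2, 0.2, -0.0]
grip_width: 0.0001
```

```bash
python3 - <<'E'
from m import *
fpos(); to(6,-110.5,217,78.2,step=.02)
E
```

```text
file mm [   2.1 -108.4] z 214.0 F file [ 0.2  0.2 -0. ] rpy [-179.76    0.18   78.01] g 0.0001 t 17.2
n 1 total turn [-0.004  0.003 -0.003]
0 [0.0039, 0.0021, -0.003] [-0.0042, 0.0032, -0.0033]
```

Call:
carry_out:
  rows:
    - {"dp":[0.003,0.002,0.004],"dr":[-0.004,0,0],"grip":0.0}
    - {"dp":[0,0,0.004],"dr":[0,0,0],"grip":0.0}
    - {"dp":[-0.002,0,0.004],"dr":[0,0,0],"grip":0.0}

```text
time: 17.5
tool_pos: [0.6843, -0.071, 0.207]
orientation: [3.14, 0.008, 1.355]
wrist_force: [-3.6, 0.6, 6.2]
grip_width: -0.0003
```

```bash
python3 - <<'E'
from m import *
fpos()
E
```

```text
file mm [  -4.1 -110.3] z 207.0 F file [-0.2  3.7  6.2] rpy [179.93   0.44  77.66] g -0.0003 t 17.5
```

Call:
carry_out:
  rows:
    - {"dp":[-0.003,0,0.006],"dr":[0,-0.005,-0.004],"grip":0.0}
    - {"dp":[-0.003,0,0.007],"dr":[0,0,0],"grip":0.0}
    - {"dp":[-0.004,0,0.007],"dr":[0,0,0],"grip":0.0}

```text
time: 17.8
tool_pos: [0.6805, -0.0881, 0.1947]
orientation: [3.138, 0.016, 1.354]
wrist_force: [-3.5, 0.3, 6.5]
grip_width: 0.0003
```

```bash
python3 - <<'E'
from m import *
fpos()
E
```

```text
file mm [ -21.6 -110. ] z 194.7 F file [-0.4  3.5  6.5] rpy [179.79   0.9   77.58] g 0.0003 t 17.8
```

Call:
carry_out:
  rows:
    - {"dp":[0.001,0,0.007],"dr":[0,-0.01,-0.005],"grip":0.0}
    - {"dp":[0,0,0.008],"dr":[0,0,0],"grip":0.0}
    - {"dp":[0,0,0.008],"dr":[0,0,0],"grip":0.0}

```text
time: 18.1
tool_pos: [0.6775, -0.1018, 0.1786]
orientation: [3.135, 0.039, 1.349]
wrist_force: [-2.5, -4.3, 4.0]
grip_width: -0.0002
```

```bash
python3 - <<'E'
from m import *
fpos()
E
```

```text
file mm [ -35.6 -109.9] z 178.6 F file [-4.8  1.6  4. ] rpy [179.59   2.23  77.27] g -0.0002 t 18.1
```

Call:
carry_out:
  rows:
    - {"dp":[0,0,0.009],"dr":[0,-0.015,-0.006],"grip":0.0}
    - {"dp":[0,0,0.009],"dr":[0,-0.01,-0.005],"grip":0.0}
    - {"dp":[0,0,0.009],"dr":[0,0,0],"grip":0.0}

```text
time: 18.4
tool_pos: [0.6774, -0.1061, 0.152]
orientation: [3.131, 0.066, 1.356]
wrist_force: [0.6, 0.4, -0.1]
grip_width: -0.0
```

```bash
python3 - <<'E'
from m import *
fpos(); to(-48,-110.5,137,78.2,step=.01)
E
```

```text
file mm [ -39.8 -110.6] z 152.0 F file [ 0.6 -0.5 -0.1] rpy [179.41   3.76  77.69] g -0.0 t 18.4
n 2 total turn [ 0.01   0.066 -0.009]
0 [-0.0036, -0.0001, 0.0077] [0.005, 0.0329, -0.0043]
1 [-0.0038, -0.0001, 0.0076] [0.005, 0.0329, -0.0043]
```

The force is gone, so the lever has snapped. I'll press lightly to confirm it is fully down.

Call:
carry_out:
  rows:
    - {"dp":[-0.004,0,0.008],"dr":[0.005,0.033,-0.004],"grip":0.0}
    - {"dp":[-0.003,0,0.007],"dr":[0.005,0.033,-0.004],"grip":0.0}
    - {"dp":[0,0,0.003],"dr":[0,0,0],"grip":0.0}
    - {"dp":[0,0,0.002],"dr":[0,0,0],"grip":0.0}

```text
time: 18.8
tool_pos: [0.6766, -0.11, 0.1341]
orientation: [-3.138, -0.008, 1.37]
wrist_force: [-7.9, 0.1, 17.1]
grip_width: 0.0002
```

```bash
python3 -c "
from h import *
fpos()"
```

```text
file mm [ -43.8 -110.7] z 134.1 F file [-1.5  7.8 17.1] rpy [-179.79   -0.44   78.47] g 0.0002 t 18.8
```

Call:
carry_out:
  rows:
    - {"dp":[0,0,-0.02],"dr":[0,0,0],"grip":0.0}
    - {"dp":[0,0,-0.04],"dr":[0,0,0],"grip":0.0}
    - {"dp":[0,0,-0.04],"dr":[0,0,0],"grip":0.0}
    - {"dp":[-0.03,-0.03,-0.03],"dr":[0,0,0],"grip":0.0}
    - {"dp":[-0.03,-0.03,-0.02],"dr":[0,0,0],"grip":0.0}
    - {"dp":[0,0,0],"dr":[0,0,0],"grip":0.0}

```text
time: 19.4
tool_pos: [0.6078, -0.154, 0.2845]
orientation: [-3.136, -0.009, 1.377]
wrist_force: [0.4, -1.0, 0.4]
grip_width: 0.0001
```

```bash
python3 - <<'E'
from m import *
fpos(); f=np.load("f.npz"); im,oz=wcam(); cv2.imwrite("pics/w9.png",im)
h=refine(im); red=cv2.inRange(h,(0,170,60),(6,255,255))|cv2.inRange(h,(174,170,60),(180,255,255))
for c in sorted(cv2.findContours(red,0,1)[0],key=cv2.contourArea)[::-1][:2]:
    r=cv2.minAreaRect(c); w=oz(*r[0],.054); print(r,(f["R"].T@(w[:2]-f["t"])*1e3).round(1))
a0=cv2.imread("pics/top0.png"); a1=imaging.camera("top"); cv2.imwrite("pics/top1.png",a1)
c=im[0:230,60:366]; cv2.imwrite("pics/f.png",np.vstack([cv2.resize(c,(560,400),interpolation=2),cv2.resize(np.hstack([a0[60:300,130:380],a1[60:300,130:380]]),(560,200))]))
E
```

```text
file mm [-100.9  -52.3] z 284.5 F file [-0.9 -0.6  0.4] rpy [-179.66   -0.52   78.92] g 0.0001 t 19.4
((320.5, 122.0), (16.0, 57.0), 90.0) [ -48.2 -111.3]
((400.5, 8.0), (16.0, 63.0), 90.0) [  50.6 -175.4]
```

View pics/f.png

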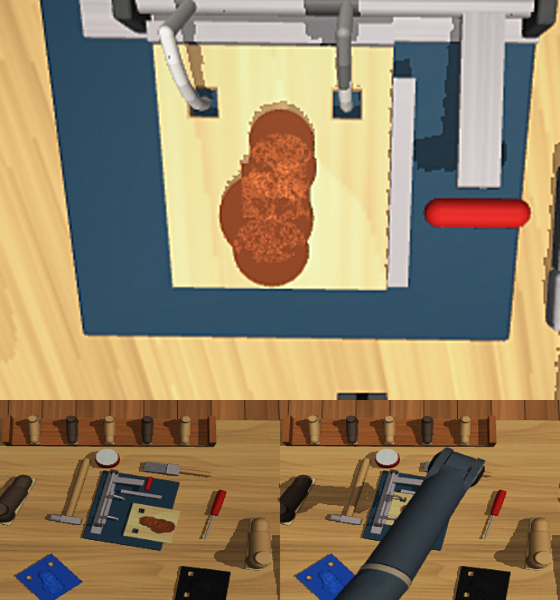

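The rings pass through both holes, at (204,102) and (347,102) in the crop. The bar is back at its shut position, the board is flush with the stops, and the bystanders in view look unmoved. Handing in.

```bash
python3 -c "
from h import *
print(job_done())"
```

```text
the job is handed in; nothing more can be done
None
```

The board is filed: it sits home against both stops, with both rings snapped shut through its holes. I handed the job in at about 19.5 s of the 69 s.

- **Opening:** I lifted the lever by its red bar. Past the dead point the bar slid to the edge of the pads, and it sprang fully open when I let go. It then measured at z 130 mm and file (9, -111).
- **Pushing:** I pushed the board with two fingertips until it stopped firmly at about 10 N against each stop. The back-stop contact repeated at the same place (x -108.4 and -108.5 at two different points along the edge), so the board is square there.
- **Closing:** I pressed the bar down until the lever snapped, then confirmed it was fully down with a light 17 N push.

**Last checks:**
- The final wrist picture shows both ring tips in the holes and the board flush along the side stop.
- The bar is back at file (-48, -111), the same as at the start.
- The bystanders visible in the top view look unmoved by eye. The arm hid part of that view, including the brush handle.
- One small disagreement: the side-stop contact came at y 74.4 mm, where I expected 76. That is within the calibration and wrist-tilt error.

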